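# Fit the long temperature probe through its guide arm and the vessel lid

## Task

Swing the station's guide arm round against its stop so that its guide ring stands over the port in the vessel lid, then take the longer of the two probes out of the rack and pass its stem down through the guide ring and on through the lid port. Lower it gently until you feel the tip touch the false bottom inside the vessel, lift it about a centimetre clear of that again, and finish still holding the probe there, upright and through both without forcing it sideways, so that a colleague can tighten the gland. Leave the short probe in the rack and the other things on the bench where they are.

Things in the scene. Friction and masses are not known exactly. Their poses are not given: they have to be found in the camera images.
- station: vessel station, fixed to the bench: grey base plate 180 x 130 mm, 13 mm high; round opaque steel vessel 92 mm across, lid top 83 mm high (a capped plug beside the port is 13 mm higher); column 14 mm thick, 160 mm high, its axis at (85, 0) mm, carries the guide arm. Origin on the bench under the vessel's axis; x points from vessel to column (away from the robot at yaw 0), y left of that, z up
- port (a point): lower bushing, the white plastic gland in the middle of the vessel's lid: centre of its mouth, 97 mm above the bench, on the vessel's axis. Bore 15 mm, 22 mm long (ends 75 mm above the bench), 29 mm across outside, mouth countersunk to 23 mm over the top 4 mm; below it the vessel is hollow, 86 mm across
- guide_arm (a joint): angle of the level aluminium guide arm about the column, rad: 0 = against its rigid stop, arm along the station's -x, ring exactly over the port; positive = swung counter-clockwise seen from above, ring away to the station's -y side (right, seen from the robot). Starts at 0.5 to 1.1, at most 1.4; turns stiffly (about 1.5 N at the tab) and stays where it is left
- ring (a point): upper bushing, at the guide arm's end: centre of its mouth, 150.5 mm above the bench, 85 mm from the column's axis. Bore 15 mm, 21 mm long (ends 129.5 mm above the bench), 33 mm across outside, mouth countersunk to 23 mm over the top 4 mm. In line with the port when the arm is at its stop
- push_tab (a point): flat tab at the guide arm's free end, for pushing it round: middle of its top face, 115 mm from the column's axis, 144 mm above the bench. The tab is 12 mm wide, 9 mm thick and reaches from the ring to 129 mm from the column's axis
- long_probe: probe to fit: straight steel stem 12 mm thick, 140 mm long, tip tapered to 5 mm over its last 6 mm; above it a round flange 31 mm across, 6 mm thick, then a square grey head 28 x 28 x 50 mm to grip (middle 171 mm, top 196 mm above the tip). Origin at the tip, z along the stem to the head, x and y square to the head's faces. 0.10 to 0.17 kg. Hangs upright by its flange in a hole of the rack
- false_bottom: round perforated steel plate inside the vessel that carries the contents, out of sight, rigidly set anywhere from 24 to 40 mm above the bench: centre of its upper face, on the vessel's axis
- probe_rack: aluminium probe rack, fixed to the bench: top plate 62 x 150 x 6 mm, its top 155 mm above the bench, on two side panels, open at front and back. Two holes 18 mm across at y = -37.5 and +37.5 mm; which probe hangs in which varies. Origin on the bench under its centre, y along its length. A head is best gripped with the jaws closing along the rack's x
- lab_timer: a white countdown timer, 70 x 64 x 19 mm, lying on its back at the front edge of the bench; origin under its centre
- petri_dish: a covered Petri dish, 60 mm across, 14 mm high, on the bench behind the station; origin under its centre
- media_bottle: a reagent bottle with a blue screw cap, 70 mm across, 139 mm high, behind the rack; origin under its centre
- short_probe: the other probe: exactly like the long one but with a stem of only 85 mm; it hangs in the other hole of the rack, its head's top 211 mm above the bench, and stays there. Origin at the stem's tip, z along the stem up to the head
Things that resemble listed ones, but are neither listed nor needed, are in the scene too. What is shaped like the long_probe but purple is not meant.

How it is judged (in metres and radians):
On the way, in this order (a step that is already met when the one before it is completed fails the run):
1. the guide arm is swung against its stop (value of joint guide_arm below 0.035 rad), for 0.2 s.
2. the long probe is held and lifted out of the rack (height (world z) of long_probe above 0.1 m and contact force between the fingers and long_probe above 1 N), for 0.1 s.
3. its tip has come out under the guide ring (z of long_probe in the frame of ring below -0.022 m and horizontal distance between long_probe and ring below 0.008 m), for 0.05 s.
4. its tip has come out under the lid port (z of long_probe in the frame of port below -0.023 m and horizontal distance between long_probe and port below 0.008 m), for 0.05 s.
5. its tip touches the false bottom (contact force between long_probe and false_bottom above 0.5 N), for 0.05 s.
At the end, for the whole second after the job is handed in: The gripper holds the long probe (over 2 N), upright within 5 degrees and still, its tip within 10 mm sideways of the axes of guide ring and port and 4 to 20 mm above the false bottom; arm at its stop (under 0.06 rad); under 15 N between probe and station (z of long_probe in the frame of false_bottom between 0.004 and 0.02 m and horizontal distance between long_probe and port below 0.01 m and horizontal distance between long_probe and ring below 0.01 m and angle between long_probe's own z axis and vertical below 0.09 rad and value of joint guide_arm below 0.06 rad and contact force between the fingers and long_probe above 2 N and contact force between long_probe and station below 15 N and linear speed of long_probe below 0.02 m/s); the arm keeps its last pose, push and grip.
It fails at once if the tip is rammed on the false bottom (over 25 N) (contact force between long_probe and false_bottom above 25 N).
It fails at once if the timer is disturbed (moved over 25 mm) (distance of lab_timer from where it was at the start of the episode above 0.025 m).
It fails at once if the Petri dish is disturbed (moved over 25 mm) (distance of petri_dish from where it was at the start of the episode above 0.025 m).
It fails at once if the media bottle is disturbed (moved over 25 mm) (distance of media_bottle from where it was at the start of the episode above 0.025 m).
It fails at once if the short probe is disturbed (moved over 15 mm) (distance of short_probe from where it was at the start of the episode above 0.015 m).
It also fails if it takes over 67 s, if anything falls off the work surface, if the arm or the gripper's body presses on something with over 40 N, if the wrist force passes 120 N, or if a joint passes its speed limit or range.

## Robot

A 6-joint arm with a two-finger parallel gripper is mounted at the origin on a cart in front of the work surface, level with it; the furniture and walls round the work are solid. World frame = base frame: x ahead of the robot, y to its left, z up, the work surface at z = 0. Lengths are in mm, angles in degrees, forces in N, time in s.
With the tool pointing down it reaches from about 300 to 750 mm from the base axis. Payload 8.5 kg.
Tool frame: the origin (TCP) lies on the centre line of the jaws, within the pads' length; the fingertips stand 19 mm ahead of it and the grasp point (between the pads) is the TCP; z points along the fingers, y is the line along which they close (so a half turn about z gives the same grasp; the last joint's range is limited). The gripper opens to 88 mm and grips with 3 to 60 N. Pads are 18 mm wide; open, the fingers measure 123 mm over their backs; the gripper's body (75 mm by 187 mm) begins 45 mm behind the grasp point.
Start: joints at [-76.851, 21.807, 74.336, -0, 83.858, -12.336], TCP at [236.644, -496.467, 222.348] pointing down, gripper open.
Joint ranges: [-178.18, 178.18], [-50.72, 133.34], [12.68, 142.11], [-81.47, 261.47], [9.98, 163.14], [-165.26, 165.26]. Speed limits (degrees/s): [136.94, 136.94, 180, 180, 180, 180].

## Interface

Orientations are given as a 3x3 rotation matrix whose columns are the frame's x, y, z axes.
In Python, from plant import * gives the robot as it stands. The module is installed in compiled form; this text tells all that it offers.
- The arm moves only by the tool play_rows, never from a script. Its argument "targets" is a list of rows, each a list of 3 entries, a list of its own where there are three numbers: the shift along the tool's x, y, z in mm, then the turn about the tool's z in degrees, then the gripper command: -1 is shut, 1 is fully open, values between are in proportion. A call has 1 to 8 rows; each row shifts and turns the commanded pose from where the row before left it, along the tool's axes as they then stand; what a row does not reach is not made up. A row lasts 1/10 s, in which the tool goes at most 50 mm and 8.59 degrees, less where a joint would pass 70% of its speed; a pose out of reach is approached as far as the arm can. A call with a gripper value outside its range is refused whole. The fingers move at their own pace and stop on an object; the grip force is fixed at half the most. Time passes only in rows, so rows that do not move let the fingers close. It gives the time, the measured TCP pose, the force, the opening and the grip force at its end, in the units of the state.
- get_obs(): the state, without advancing time (a new reading comes with each control period).
- get_image(name): name is "side" or "top"; returns (picture, depth): 480x640x3 uint8, red, green, blue; 480x640 float32, mm along the optical axis (not along the pixel's ray), 0 where there is no reading.
- calibration(name): a dict with "intrinsics" (3x3 intrinsics, pixels), "eye" and "orientation" of the camera in the world. Camera axes: x right, y up, looking along -z (the intrinsics and any distortion apply to the point x, -y, -z); pixel columns grow to the right and rows downward; lengths in mm; the calibration is good to about 2 mm. A picture is of the moment at which its call begins. calibration takes no time and is no camera call.
- sign_off(): hands the job in; it is judged then, once.
The state is a dict: "time_s": time; "q": joint angles; "joint_vel": joint speeds; "joint_torque": joint torques, N m; "eef_pos": TCP position; "tcp_rot": TCP orientation; "contact_force": force on the tool from outside, world axes, zero at the start; "torque": the same for the moment, N m; "gripper_width": opening from 0.0 (shut) to 1.0 (fully open); "finger_force": force on a finger pad.
Only numpy, scipy, OpenCV 4.12 (cv2) and the standard library are available. Lean on these libraries where they do the work, as an engineer would, in place of code of your own. Each camera call takes 0.05 s, during which the arm holds its last target. There are 200 camera calls.

## Working session

There is one attempt and no reset: what is moved stays moved. The work goes in short steps, Python scripts to look and compute and a tool call to move; the robot and the scene stay as the last step left them, time stands still between calls to the robot, and variables do not carry over. Pictures are saved under pics/ and viewed, at most 10 in all, crops included, and the job is handed in when it is done.

Besides the shell and the picture viewer there is one more tool, called after "Call:" as name(argument=value, ...), one argument or row to a line, values as JSON. play_rows: Moves the arm, as the interface text tells. Its arguments: {"type":"object","properties":{"targets":{"type":"array","items":{"type":"array"}}},"required":["targets"]}

```bash
mkdir -p pics; cat > h.py <<'E'
from plant import *
import numpy as np, cv2
def cast(name,u,v,z):
    c=calibration(name);K=np.array(c["intrinsics"]);R=np.array(c["orientation"]);e=np.array(c["eye"])
    d=np.linalg.inv(K)@np.array([u,v,1.]);d=R@np.array([d[0],-d[1],-d[2]])
    return e+d*(z-e[2])/d[2]
def cloud(name,dep):
    c=calibration(name);K=np.array(c["intrinsics"]);R=np.array(c["orientation"]);e=np.array(c["eye"])
    v,u=np.mgrid[:480,:640]
    x=(u-K[0,2])/K[0,0]*dep;y=(v-K[1,2])/K[1,1]*dep
    return np.stack([x,-y,-dep],-1)@R.T+e
E
python3 - <<'E'
from h import *
for n in("top","side"):
    p,d=get_image(n);cv2.imwrite(f"pics/{n}0.png",p[:,:,::-1]);np.savez(f"{n}0.npz",p=p,d=d)
    print(n,calibration(n))
o=get_obs();print(o["eef_pos"],o["tcp_rot"],o["contact_force"],o["gripper_width"])
E
```

```text
top {'intrinsics': array([[511.39128861,   0.        , 322.28101674],
       [  0.        , 511.39128861, 235.63978243],
       [  0.        ,   0.        ,   1.        ]]), 'eye': array([ 463.67551702,  129.96447779, 1316.48536705]), 'orientation': array([[-0.01608045,  0.99789709, -0.06279182],
       [-0.9998263 , -0.0154562 ,  0.01041479],
       [ 0.00942236,  0.06294839,  0.9979723 ]])}
side {'intrinsics': array([[470.8488739 ,   0.        , 322.83705659],
       [  0.        , 470.8488739 , 231.56284006],
       [  0.        ,   0.        ,   1.        ]]), 'eye': array([ 52.03912217, 995.11447547, 584.26684732]), 'orientation': array([[-8.80090774e-01,  1.95756619e-01, -4.32573203e-01],
       [-4.74805315e-01, -3.62127415e-01,  8.02136926e-01],
       [ 3.76996958e-04,  9.11341364e-01,  4.11651280e-01]])}
[ 236.60318277 -496.20585471  221.83207411] [[ 9.02680202e-01  4.30311958e-01 -2.67796750e-04]
 [ 4.30311941e-01 -9.02679392e-01  1.24409128e-03]
 [ 2.93612745e-04 -1.23825270e-03 -9.99999190e-01]] [-0.72770427  0.37109425 -0.00903645] 1.0006877217553884
```

View pics/top0.png

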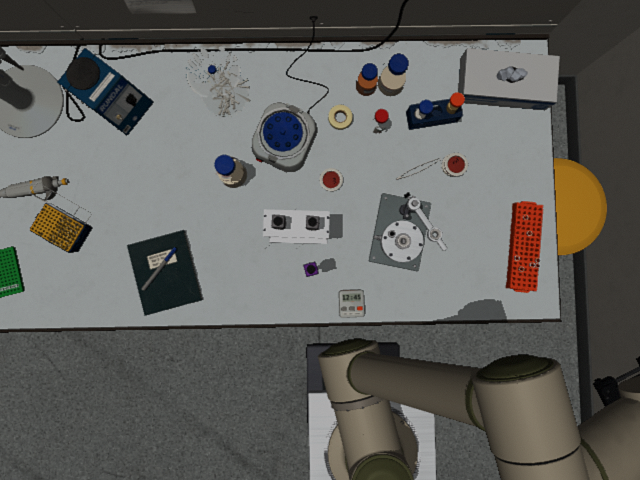

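View pics/side0.png

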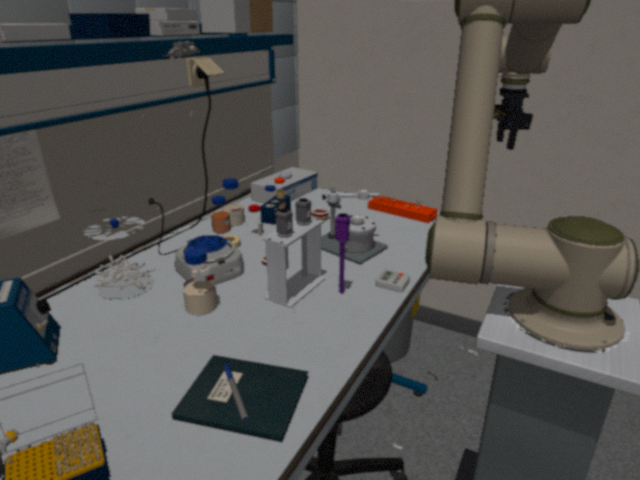

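```bash
python3 - <<'E'
import cv2
a=cv2.imread("pics/side0.png")[170:320,240:420]
cv2.imwrite("pics/sc.png",cv2.resize(a,(720,600),interpolation=cv2.INTER_CUBIC))
a=cv2.imread("pics/top0.png")[180:300,250:460]
cv2.imwrite("pics/tc.png",cv2.resize(a,(800,457),interpolation=cv2.INTER_CUBIC))
E
```

```text
(no output)
```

View pics/sc.png

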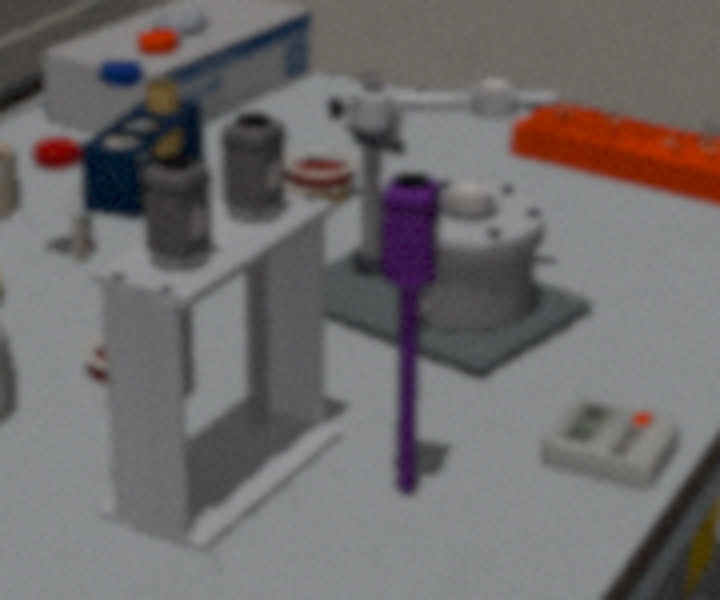

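View pics/tc.png

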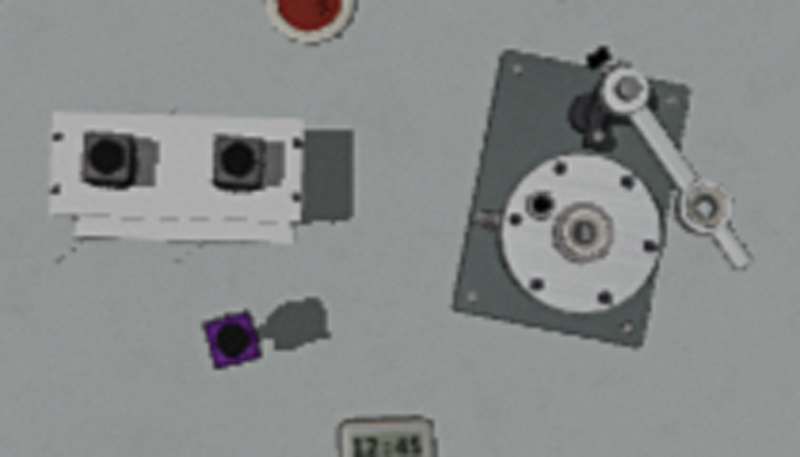

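```bash
python3 - <<'E'
from h import *
f=np.load("top0.npz");p,d=f["p"],f["d"];P=cloud("top",d)
X,Y,Z=P[...,0],P[...,1],P[...,2]
print("bench z",np.median(Z[265:300,210:250]))
def proj(n,w):
    c=calibration(n);q=np.array(c["orientation"]).T@(np.array(w)-c["eye"]);k=np.array(c["intrinsics"])@np.array([q[0],-q[1],-q[2]]);return k[:2]/k[2]
def rep(t,m,z):
    m=m.astype(np.uint8);n,l,s,c=cv2.connectedComponentsWithStats(m)
    for i in range(1,n):
        if s[i,4]>25:
            cn=max(cv2.findContours((l==i).astype(np.uint8),0,1)[0],key=cv2.contourArea)
            ctr,r=cv2.minEnclosingCircle(cn);rr=cv2.minAreaRect(cn)
            # rectangle in world
            pts=np.array([cast("top",u,v,z)[:2] for u,v in cn[:,0]],np.float32);wr=cv2.minAreaRect(pts);wc=cv2.minEnclosingCircle(pts)
            print(t,"px",c[i].round(1),s[i,4],"rect",np.round(wr[0],1),np.round(wr[1],1),round(wr[2],1),"circ",np.round(wc[0],1),round(wc[1],1),"cen",cast("top",*c[i],z)[:2].round(1),"z",np.median(Z[l==i]).round(1))
box=np.zeros_like(Z,bool);box[185:290,250:460]=1
rep("head",box&(Z>196)&(Z<225),211)
rep("plate",box&(Z>148)&(Z<158)&(np.mgrid[:480,:640][1]<345),155)
rack=box&(Z>135)&(np.mgrid[:480,:640][1]>360)
rep("arm",rack,148)
rep("lid",box&(Z>72)&(Z<90)&(np.mgrid[:480,:640][1]>360),83)
rep("gland",box&(Z>91)&(Z<103)&(np.mgrid[:480,:640][1]>360),97)
g=cv2.cvtColor(p,cv2.COLOR_RGB2GRAY)
rep("base",box&(Z>7)&(Z<20)&(g<115)&(np.mgrid[:480,:640][1]>360),13)
rep("purple",box&(Z>170)&(np.mgrid[:480,:640][0]>255),196)
rows,cols=np.where(rack&(cols:=True) if 0 else rack)
A=P[rack];print("arm z",np.percentile(A[:,2],[5,50,95]).round(1))
for u,v in((279,222),(312.5,222)):
    w=cast("top",u,v,211);print(u,w.round(1),[ (proj("side",[w[0],w[1],z]).round(1),((proj("side",[w[0],w[1],z])-[240,170])*4).round(0)) for z in(211,160,70,15)])
E
```

```text
bench z -0.020752878190592128
head px [278. 221.] 168 rect [566.5 213.9] [26.  26.2] 89.3 circ [566.5 213.9] 18.5 cen [566.6 213.9] z 211.4
head px [312.2 222. ] 168 rect [563.2 139.2] [28.2 26.1] 89.1 circ [563.2 139.2] 19.2 cen [563.1 139.7] z 211.4
head px [310.6 268.1] 82 rect [463.7 145. ] [24.4 24.7] 19.8 circ [462.3 146.1] 15.1 cen [463.4 144.8] z 197.8
plate px [296.1 223.8] 1288 rect [565.7 177.3] [149.9  62.3] 87.5 circ [565.5 177.1] 80.3 cen [564.8 177.1] z 154.7
arm px [425.5 220.8] 516 rect [ 566.7 -119.9] [157.6  33.4] 34.4 circ [ 567.4 -121. ] 78.8 cen [ 567.7 -119.9] z 146.0
lid px [402.3 241.2] 1190 rect [525.4 -75.5] [98.9 99.9] 43.7 circ [525.6 -75.8] 51.1 cen [524.8 -76.3] z 83.0
gland px [391.5 233.3] 31 rect [544.2 -48.5] [15.2 15.3] 43.8 circ [544.2 -48.5] 8.7 cen [543.5 -48.5] z 93.3
gland px [403.6 240.3] 104 rect [526.  -76.2] [34.8 29.7] 12.6 circ [525.9 -75.4] 18.4 cen [526.2 -77. ] z 95.7
base px [393.3 230.2] 1599 rect [553.1 -81.6] [130.3 179.4] 77.7 circ [553.1 -81.1] 108.6 cen [556.9 -65.5] z 12.9
base px [425.3 207.7] 122 rect [ 608.9 -148.4] [25.7 43.7] 88.3 circ [ 608.9 -145.8] 24.1 cen [ 613.5 -149.4] z 13.0
purple px [310.7 268.8] 168 rect [461.8 146.1] [28.1 30.2] 13.2 circ [462.6 145.1] 19.1 cen [462.  144.8] z 196.3
arm z [ 139.8  146.1 1316.5]
279 [564.3 211.8 211. ] [(array([285.7, 211. ]), array([183., 164.])), (array([286.5, 232.8]), array([186., 251.])), (array([287.8, 269.1]), array([191., 397.])), (array([288.5, 290.1]), array([194., 480.]))]
312.5 [563.2 139.2 211. ] [(array([303.5, 200.6]), array([254., 122.])), (array([303.9, 221.4]), array([255., 206.])), (array([304.5, 256.2]), array([258., 345.])), (array([304.8, 276.4]), array([259., 426.]))]
```

```bash
python3 - <<'E'
from h import *
px=lambda u,v:(250+u/3.81,180+v/3.81)
print("col",cast("top",*px(626,89),160)[:2],"ring",cast("top",*px(706,206),150.5)[:2],"tabend",cast("top",*px(740,264),144)[:2],"port",cast("top",*px(583,232),97)[:2])
f=np.load("top0.npz");P=cloud("top",f["d"])
for u,v in((414,203),(426,218),(443,246),(435,234)):print(u,v,P[v-1:v+2,u-1:u+2,2].round(0).tolist())
E
```

```text
col [606.89573668 -92.99460508] ring [ 536.63569013 -141.04633368] tabend [ 501.66707869 -162.05896736] port [524.82944578 -75.62867608]
414 203 [[160.0, 160.0, 158.0], [157.0, 163.0, 164.0], [157.0, 157.0, 157.0]]
426 218 [[144.0, 144.0, 14.0], [149.0, 146.0, 145.0], [150.0, 147.0, 146.0]]
443 246 [[143.0, 143.0, 146.0], [142.0, 143.0, 142.0], [144.0, 143.0, 145.0]]
435 234 [[-1.0, -0.0, -1.0], [-3.0, -1.0, -6.0], [0.0, 4.0, -0.0]]
```

Call:
play_rows(
  targets=[
    [[44, -16, 0], 0, -1],
    [[44, -16, 0], 0, -1],
    [[44, -16, 0], 0, -1],
    [[44, -16, 0], 0, -1],
    [[44, -16, 0], 0, -1],
    [[44, -16, 0], 0, -1],
    [[44, -16, 0], 0, -1],
    [[44, -16, 0], 0, -1],
  ],
)

```text
time_s: 0.9
eef_pos: [500.3, -227.7, 222.2]
tcp_rot: [[0.903, 0.43, -0.0], [0.43, -0.903, 0.0], [-0.0, -0.0, -1.0]]
contact_force: [0.1, 0.1, -0.1]
gripper_width: 0.298
finger_force: 0.0
```

Call:
play_rows(
  targets=[
    [[23, -10, 0], 0, -1],
    [[22, -10, 0], 0, -1],
    [[0, 0, 20], -8, -1],
    [[0, 0, 20], -0.8, -1],
    [[0, 0, 20], 0, -1],
    [[0, 0, 17], 0, -1],
    [[0, 0, 0], 0, -1],
    [[0, 0, 0], 0, -1],
  ],
)

```text
time_s: 1.7
eef_pos: [531.4, -192.1, 145.6]
tcp_rot: [[0.826, 0.563, -0.0], [0.563, -0.826, 0.0], [-0.0, -0.0, -1.0]]
contact_force: [-0.2, -0.2, 0.6]
gripper_width: 0.003
finger_force: 0.0
```

Call:
play_rows(
  targets=[
    [[0, -5, 0], 0, -1],
    [[0, -5, 0], 0, -1],
    [[0, -4, 0], 0, -1],
    [[-1.35, -8.3, 0], 4, -1],
    [[-1.35, -8.3, 0], 4, -1],
    [[-1.35, -8.3, 0], 4, -1],
    [[-1.35, -8.3, 0], 4, -1],
    [[-1.35, -8.3, 0], 4, -1],
  ],
)

```text
time_s: 2.5
eef_pos: [498.8, -145.9, 145.8]
tcp_rot: [[0.97, 0.244, 0.001], [0.244, -0.97, -0.0], [0.0, 0.0, -1.0]]
contact_force: [0.5, -0.4, -0.4]
gripper_width: 0.007
finger_force: 0.0
```

Call:
play_rows(
  targets=[
    [[-1.35, -8.3, 0], 4, -1],
    [[-1.35, -8.3, 0], 4, -1],
    [[-1.35, -8.3, 0], 4, -1],
    [[0, 0, 0], 0, -1],
  ],
)

```text
time_s: 2.9
eef_pos: [490.4, -121.8, 145.8]
tcp_rot: [[0.999, 0.04, 0.0], [0.04, -0.999, -0.0], [0.0, 0.0, -1.0]]
contact_force: [0.6, -0.3, 0.4]
gripper_width: 0.005
finger_force: 0.0
```

```bash
python3 - <<'E'
from h import *
p,d=get_image("top");a=p[180:300,340:470,::-1]
cv2.imwrite("pics/t1.png",cv2.resize(a,(650,600),interpolation=cv2.INTER_CUBIC))
E
```

```text
(no output)
```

View pics/t1.png

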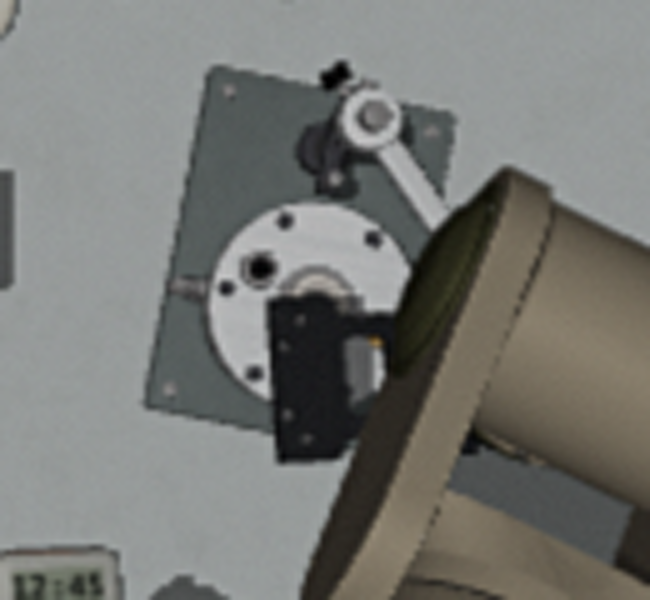

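```bash
python3 - <<'E'
from h import *
p,d=get_image("side");a=p[150:270,270:430,::-1]
cv2.imwrite("pics/s1.png",cv2.resize(a,(800,600),interpolation=cv2.INTER_CUBIC))
o=get_obs();print(o["eef_pos"],o["time_s"],o["contact_force"])
E
```

```text
[ 490.79918451 -122.70146884  145.67953491] 3.0 [ 0.30208006 -0.06187505  0.07383386]
```

View pics/s1.png

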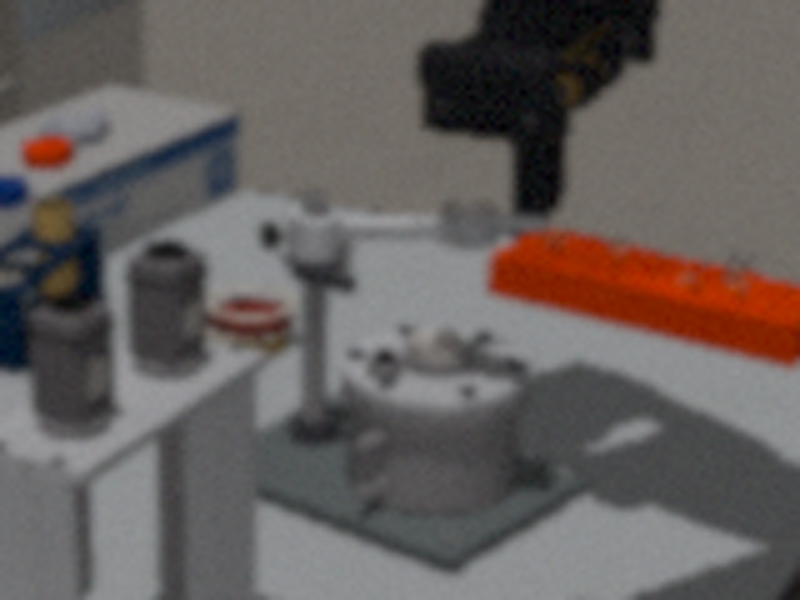

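```bash
cat >> h.py <<'E'
def proj(n,w):
    c=calibration(n);q=np.array(c["orientation"]).T@(np.array(w)-c["eye"]);k=np.array(c["intrinsics"])@np.array([q[0],-q[1],-q[2]]);return k[:2]/k[2]
E
python3 - <<'E'
from h import *
f=lambda w:((proj("side",w)-[270,150])*5).round()
for w in([490.5,-122,127],[490.5,-122,146],[490.5,-122,190],[510,-160,144],[536,-141,150],[501,-162,144],[490.5,-122,240],[525.5,-76,97],[607,-93.5,160]):print(w,f(w))
p,d=get_image("side");P=cloud("side",d)
for u,v in((376,185),(377,180),(377,176),(360,168),(365,195),(350,195)):print(u,v,np.median(P[v-1:v+2,u-1:u+2].reshape(-1,3),axis=0).round(0),[((u-270)*5),(v-150)*5])
E
```

```text
[490.5, -122, 127] [531. 272.]
[490.5, -122, 146] [533. 239.]
[490.5, -122, 190] [537. 161.]
[510, -160, 144] [526. 215.]
[536, -141, 150] [470. 208.]
[501, -162, 144] [543. 217.]
[490.5, -122, 240] [541.  69.]
[525.5, -76, 97] [435. 340.]
[607, -93.5, 160] [316. 195.]
376 185 [ 488. -105.  187.] [530, 175]
377 180 [ 485. -105.  202.] [535, 150]
377 176 [459. -37. 236.] [535, 130]
360 168 [503. -33. 250.] [450, 90]
365 195 [ 527. -129.  146.] [475, 225]
350 195 [ 565. -114.  144.] [400, 225]
```

```bash
python3 - <<'E'
from h import *
f=np.load("side0.npz");P=cloud("side",f["d"]);p=f["p"]
for z in(203,222,240,267,300):print(z,proj("side",[236.6,-496.2,z]).round(1))
S=P[80:160,470:550];m=(abs(S[...,0]-236)<110)&(abs(S[...,1]+496)<110)
print(m.sum(),S[m].min(0),S[m].max(0))
for z in range(180,340,10):
    q=S[m&(abs(S[...,2]-z)<5)]
    if len(q):print(z,len(q),q.min(0).round(),q.max(0).round())
p,d=get_image("side");P=cloud("side",d)
S=P[150:220,340:420];m=(abs(S[...,0]-490)<110)&(abs(S[...,1]+122)<110)&(p[150:220,340:420].max(-1)<60)
print("now")
for z in range(120,270,10):
    q=S[m&(abs(S[...,2]-z)<5)]
    if len(q):print(z,len(q),q.min(0).round(),q.max(0).round())
E
```

```text
203 [502.1 156.4]
222 [503.1 150.3]
240 [504.  144.4]
267 [505.4 135.5]
300 [507.2 124.4]
1747 [ 166.92395455 -560.69773757  238.62940347] [ 291.6698319  -393.19519173  430.45137676]
240 27 [ 205. -543.  239.] [ 268. -438.  244.]
250 51 [ 203. -543.  246.] [ 269. -437.  255.]
260 60 [ 204. -543.  255.] [ 271. -433.  265.]
270 52 [ 203. -545.  265.] [ 272. -435.  275.]
280 55 [ 202. -544.  275.] [ 271. -432.  285.]
290 46 [ 201. -547.  285.] [ 273. -432.  295.]
300 40 [ 175. -553.  295.] [ 279. -404.  305.]
310 117 [ 170. -544.  305.] [ 286. -401.  315.]
320 163 [ 170. -546.  315.] [ 287. -401.  325.]
330 117 [ 168. -561.  325.] [ 290. -396.  335.]
now
160 2 [ 494. -113.  164.] [ 498. -111.  165.]
170 29 [ 480. -134.  165.] [ 496. -105.  175.]
180 35 [ 479. -138.  175.] [ 496. -102.  185.]
190 35 [ 480. -134.  185.] [ 497. -103.  195.]
200 34 [ 479. -135.  196.] [ 496. -101.  205.]
210 12 [ 480. -136.  205.] [ 485. -113.  214.]
220 3 [ 480. -132.  216.] [ 483. -126.  218.]
230 74 [ 453. -204.  227.] [518. -32. 235.]
240 184 [ 453. -206.  235.] [516. -31. 245.]
250 201 [ 452. -206.  245.] [518. -27. 255.]
260 144 [ 452. -214.  255.] [518. -24. 265.]
```

Call:
play_rows(
  targets=[
    [[1.93, 8.2, 0], -4, -1],
    [[1.93, 8.2, 0], -4, -1],
    [[1.93, 8.2, 0], -4, -1],
    [[1.93, 8.2, 0], -4, -1],
    [[1.93, 8.2, 0], -4, -1],
    [[1.93, 8.2, 0], -4, -1],
    [[1.93, 8.2, 0], -4, -1],
    [[1.93, 8.2, 0], -4, -1],
  ],
)

```text
time_s: 3.9
eef_pos: [523.7, -181.3, 145.3]
tcp_rot: [[0.824, 0.566, -0.0], [0.566, -0.824, -0.0], [-0.0, 0.0, -1.0]]
contact_force: [-0.6, -0.7, 1.4]
gripper_width: 0.005
finger_force: 0.0
```

Call:
play_rows(
  targets=[
    [[0, 7, 0], 0, -1],
    [[0, 7, 0], 0, -1],
    [[0, 0, 18], 0, -1],
    [[0, 0, 17], 0, -1],
    [[0, 0, 0], 0, -1],
    [[0, -7, 0], 0, -1],
    [[0, -7, 0], 0, -1],
    [[0, 0, 0], 0, -1],
  ],
)

```text
time_s: 4.7
eef_pos: [523.2, -179.8, 111.2]
tcp_rot: [[0.826, 0.564, 0.001], [0.564, -0.826, -0.0], [0.0, 0.001, -1.0]]
contact_force: [-0.5, -1.0, 0.9]
gripper_width: 0.005
finger_force: 0.0
```

Call:
play_rows(
  targets=[
    [[-1.35, -8.3, 0], 4, -1],
    [[-1.35, -8.3, 0], 4, -1],
    [[-1.35, -8.3, 0], 4, -1],
    [[0, 0, 0], 0, -1],
  ],
)

```text
time_s: 5.1
eef_pos: [507.3, -160.6, 111.1]
tcp_rot: [[0.925, 0.379, 0.001], [0.379, -0.925, -0.0], [0.001, 0.001, -1.0]]
contact_force: [0.5, 0.4, -0.4]
gripper_width: 0.005
finger_force: 0.0
```

Call:
play_rows(
  targets=[
    [[-1.35, -8.3, 0], 4, -1],
    [[-1.35, -8.3, 0], 4, -1],
    [[-1.35, -8.3, 0], 4, -1],
    [[-1.35, -8.3, 0], 4, -1],
    [[-1.35, -8.3, 0], 4, -1],
    [[0, 0, 0], 0, -1],
  ],
)

```text
time_s: 5.7
eef_pos: [490.9, -122.4, 110.8]
tcp_rot: [[0.999, 0.042, 0.0], [0.042, -0.999, -0.0], [0.0, 0.0, -1.0]]
contact_force: [0.3, -0.1, 0.1]
gripper_width: 0.009
finger_force: 0.0
```

```bash
cat > arm.py <<'E'
from h import *
def arm():
    p,d=get_image("top");P=cloud("top",d);X,Y,Z=P[...,0],P[...,1],P[...,2]
    r=np.hypot(X-607.5,Y+93.5);m=(Z>138)&(Z<154)&(r>20)&(r<66)
    a=np.degrees(np.arctan2(Y[m]+93.5,X[m]-607.5))%360
    h,e=np.histogram(a,np.arange(150,230,2));print("arm angle",m.sum(),np.median(a).round(1),[(int(x),int(n)) for x,n in zip(e,h) if n])
    o=get_obs();print(o["eef_pos"].round(1),o["contact_force"].round(1))
    return p,P
if __name__=="__main__":arm()
E
python3 arm.py
```

```text
arm angle 155 182.7 [(150, 1), (152, 1), (170, 1), (172, 2), (174, 8), (176, 15), (178, 11), (180, 13), (182, 14), (184, 13), (186, 11), (188, 11), (190, 11), (192, 5), (194, 4), (202, 3)]
[ 491.  -122.9  110.7] [-0.8 -0.5  0.1]
```

Call:
play_rows(
  targets=[
    [[-1.35, -8.3, 0], 4, -1],
    [[-1.35, -8.3, 0], 4, -1],
    [[-1.35, -8.3, 0], 4, -1],
    [[0, 0, 0], 0, -1],
  ],
)

```text
time_s: 6.15
eef_pos: [487.7, -97.7, 110.5]
tcp_rot: [[0.986, -0.166, 0.0], [-0.166, -0.986, 0.0], [0.0, -0.0, -1.0]]
contact_force: [-0.2, 0.6, 0.2]
gripper_width: 0.004
finger_force: 0.0
```

Call:
play_rows(
  targets=[
    [[-0.4, -2.06, 0], 1, -1],
    [[0, 0, 0], 0, -1],
  ],
)

```text
time_s: 6.35
eef_pos: [487.6, -96.1, 110.4]
tcp_rot: [[0.983, -0.185, 0.0], [-0.185, -0.983, -0.0], [0.0, 0.0, -1.0]]
contact_force: [0.2, -0.4, 0.6]
gripper_width: 0.002
finger_force: 0.1
```

Call:
play_rows(
  targets=[
    [[-0.4, -2.06, 0], 1, -1],
    [[0, 0, 0], 0, -1],
  ],
)

```text
time_s: 6.55
eef_pos: [487.6, -93.7, 110.4]
tcp_rot: [[0.979, -0.203, 0.0], [-0.203, -0.979, -0.0], [0.0, 0.0, -1.0]]
contact_force: [-0.8, -0.4, 0.6]
gripper_width: 0.004
finger_force: 0.4
```

Call:
play_rows(
  targets=[
    [[0, -1.2, 0], 0, -1],
    [[0, 0, 0], 0, -1],
  ],
)

```text
time_s: 6.75
eef_pos: [487.7, -92.4, 110.4]
tcp_rot: [[0.979, -0.203, 0.0], [-0.203, -0.979, -0.0], [0.0, 0.0, -1.0]]
contact_force: [0.3, -0.7, 0.5]
gripper_width: 0.004
finger_force: 0.4
```

Call:
play_rows(
  targets=[
    [[0, -1.2, 0], 0, -1],
    [[0, 0, 0], 0, -1],
  ],
)

```text
time_s: 6.95
eef_pos: [488.0, -91.2, 110.4]
tcp_rot: [[0.979, -0.203, 0.0], [-0.203, -0.979, 0.0], [0.0, -0.0, -1.0]]
contact_force: [-0.0, -0.9, 1.2]
gripper_width: 0.004
finger_force: 0.4
```

```bash
python3 arm.py
```

```text
arm angle 112 169.6 [(150, 2), (152, 1), (154, 2), (156, 1), (158, 4), (160, 9), (162, 9), (164, 8), (166, 7), (168, 5), (170, 9), (172, 7), (174, 2), (176, 8), (178, 2), (180, 1), (182, 4)]
[487.9 -91.2 110.3] [-0.5 -1.   0.2]
```

Call:
play_rows(
  targets=[
    [[0, -1.2, 0], 0, -1],
    [[0, 0, 0], 0, -1],
  ],
)

```text
time_s: 7.2
eef_pos: [488.1, -90.0, 110.3]
tcp_rot: [[0.979, -0.203, -0.0], [-0.203, -0.979, 0.0], [-0.0, -0.0, -1.0]]
contact_force: [0.1, -0.9, 0.7]
gripper_width: 0.001
finger_force: 0.4
```

Call:
play_rows(
  targets=[
    [[0, -1.2, 0], 0, -1],
    [[0, 0, 0], 0, -1],
  ],
)

```text
time_s: 7.4
eef_pos: [488.2, -89.6, 110.4]
tcp_rot: [[0.979, -0.203, -0.001], [-0.203, -0.979, -0.002], [-0.0, 0.002, -1.0]]
contact_force: [-2.2, -4.8, 0.4]
gripper_width: 0.004
finger_force: 3.0
```

Call:
play_rows(
  targets=[
    [[0, -1, 0], 0, -1],
    [[0, 0, 0], 0, -1],
  ],
)

```text
time_s: 7.6
eef_pos: [488.3, -89.5, 110.4]
tcp_rot: [[0.979, -0.203, -0.001], [-0.203, -0.979, -0.003], [-0.0, 0.003, -1.0]]
contact_force: [-3.8, -11.0, 1.0]
gripper_width: 0.003
finger_force: 5.8
```

Call:
play_rows(
  targets=[
    [[0, 15, 0], 0, -1],
    [[0, 12, 0], 0, -1],
    [[0, 0, -35], 0, -1],
    [[0, 0, -35], 0, -1],
    [[0, 0, -37], 0, -1],
    [[4.5, -44, 0], 0, -1],
    [[4.5, -44, 0], 0, -1],
    [[4.5, -44, 0], 0, 0.3],
  ],
)

```text
time_s: 8.4
eef_pos: [523.3, 13.3, 217.6]
tcp_rot: [[0.979, -0.204, 0.0], [-0.204, -0.979, 0.0], [0.0, -0.0, -1.0]]
contact_force: [0.1, 0.3, -0.7]
gripper_width: 0.074
finger_force: 0.0
```

Call:
play_rows(
  targets=[
    [[4.5, -44, 0], 0, 0.3],
    [[4.5, -44, 0], 0, 0.3],
    [[4.5, -44, 0], 0, 0.3],
    [[0, 0, 0], -8.3, 0.3],
    [[0, 0, 0], -8.3, 0.3],
    [[0, 0, 0], -8.3, 0.3],
    [[0, 0, 0], -8.3, 0.3],
    [[0, 0, 0], -8.3, 0.3],
  ],
)

```text
time_s: 9.2
eef_pos: [563.1, 138.6, 217.1]
tcp_rot: [[0.865, 0.502, -0.001], [0.502, -0.865, 0.0], [-0.0, -0.001, -1.0]]
contact_force: [0.8, 0.3, -0.2]
gripper_width: 0.651
finger_force: 0.0
```

Call:
play_rows(
  targets=[
    [[0, 0, 0], -8.3, 0.3],
    [[0, 0, 0], -8.3, 0.3],
    [[0, 0, 0], -8.3, 0.3],
    [[0, 0, 0], -8.3, 0.3],
    [[0, 0, 0], -8.3, 0.3],
    [[0, 0, 0], -8.3, 0.3],
    [[0, 0, 0], -8.3, 0.3],
    [[0, 0, 0], 0, 0.3],
  ],
)

```text
time_s: 10.0
eef_pos: [563.1, 138.5, 217.2]
tcp_rot: [[0.036, 0.999, -0.001], [0.999, -0.036, 0.0], [0.0, -0.001, -1.0]]
contact_force: [0.1, -0.3, -0.4]
gripper_width: 0.646
finger_force: 0.0
```

```bash
python3 - <<'E'
from arm import *
p,P=arm();X,Y,Z=P[...,0],P[...,1],P[...,2]
np.savez("top2.npz",p=p,P=P)
a=p[150:290,250:450,::-1];cv2.imwrite("pics/t2.png",cv2.resize(a,(800,560),interpolation=cv2.INTER_CUBIC))
s,d=get_image("side");S=cloud("side",d)
m=(abs(S[...,0]-563)<80)&(abs(S[...,1]-139)<60)&(S[...,2]>212)&(S[...,2]<300)&(s.max(-1)<70)
for z in range(220,300,10):
    q=S[m&(abs(S[...,2]-z)<5)]
    if len(q):print(z,len(q),q.min(0).round(),q.max(0).round())
print(get_obs()["gripper_width"])
E
```

```text
arm angle 153 169.8 [(150, 1), (152, 3), (156, 3), (158, 4), (160, 10), (162, 15), (164, 13), (166, 11), (168, 9), (170, 17), (172, 11), (174, 9), (176, 8), (178, 1), (180, 1), (182, 2), (184, 1)]
[563.1 138.5 217.2] [ 0.1 -0.3 -0.2]
220 12 [554. 138. 215.] [568. 152. 217.]
230 4 [595. 144. 235.] [601. 148. 235.]
240 58 [520. 129. 236.] [604. 153. 245.]
250 84 [518. 129. 245.] [604. 156. 255.]
260 85 [518. 131. 255.] [605. 155. 265.]
270 80 [517. 132. 265.] [606. 153. 275.]
280 90 [516. 130. 275.] [609. 154. 285.]
290 65 [507. 130. 285.] [610. 155. 295.]
0.6448161606577079
```

View pics/t2.png

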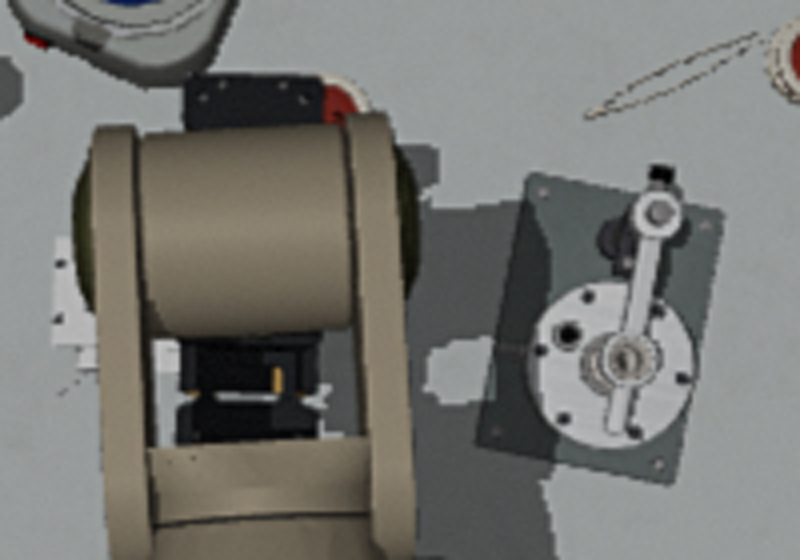

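Call:
play_rows(
  targets=[
    [[1, 0.5, 16], 0, 0.3],
    [[0, 0, 16], 0, 0.3],
    [[0, 0, 16], 0, 0.3],
    [[0, 0, 12], 0, 0.3],
    [[0, 0, 7], 0, 0.3],
    [[0, 0, 0], 0, -1],
    [[0, 0, 0], 0, -1],
    [[0, 0, 0], 0, -1],
  ],
)

```text
time_s: 10.9
eef_pos: [564.0, 139.7, 151.1]
tcp_rot: [[0.037, 0.999, 0.001], [0.999, -0.037, 0.0], [0.0, 0.001, -1.0]]
contact_force: [-0.1, -0.0, 0.6]
gripper_width: 0.402
finger_force: 0.0
```

Call:
play_rows(
  targets=[
    [[0, 0, 0], 0, -1],
    [[0, 0, 0], 0, -1],
    [[0, 0, 0], 0, -1],
  ],
)

```text
time_s: 11.2
eef_pos: [564.0, 139.7, 151.0]
tcp_rot: [[0.037, 0.999, 0.001], [0.999, -0.037, 0.0], [0.0, 0.001, -1.0]]
contact_force: [-1.0, 0.1, 3.3]
gripper_width: 0.316
finger_force: 29.6
```

Call:
play_rows(
  targets=[
    [[0, 0, -10], 0, -1],
    [[0, 0, -25], 0, -1],
    [[0, 0, -30], 0, -1],
    [[0, 0, -30], 0, -1],
    [[0, 0, -30], 0, -1],
    [[0, 0, -25], 0, -1],
    [[0, 0, -15], 0, -1],
    [[0, 0, 0], 0, -1],
  ],
)

```text
time_s: 12.0
eef_pos: [564.0, 139.7, 317.7]
tcp_rot: [[0.037, 0.999, 0.004], [0.999, -0.037, 0.0], [0.0, 0.004, -1.0]]
contact_force: [-0.1, -0.5, -1.9]
gripper_width: 0.313
finger_force: 29.6
```

```bash
python3 - <<'E'
from h import *
f=np.load("top2.npz");P=f["P"];p=f["p"]
print("ring",cast("top",406.5,240,150.5))
X,Y,Z=P[...,0],P[...,1],P[...,2]
m=(Z>146.5)&(Z<158)&(np.hypot(X-525,Y+76)<22);v,u=np.where(m);print("ringpts",m.sum(),(u.min()+u.max())/2,(v.min()+v.max())/2,cast("top",(u.min()+u.max())/2,(v.min()+v.max())/2,150.5))
m=(Z>81)&(Z<87);m&=np.hypot(X-525,Y+76)<60;c=max(cv2.findContours(m.astype(np.uint8),0,1)[0],key=cv2.contourArea);(cu,cv_),r=cv2.minEnclosingCircle(c);print("lid",cu,cv_,r,cast("top",cu,cv_,83))
o=get_obs();e=o["eef_pos"];print(e,o["contact_force"],o["finger_force"])
s,d=get_image("side");S=cloud("side",d);cv2.imwrite("pics/s2.png",cv2.resize(s[100:260,240:420,::-1],(675,600)))
# stem rows in the side view
tz=e[2]+36.5-171
for z in (tz+3,tz+40,tz+100):
    w=proj("side",[e[0],e[1],z]);uu,vv=w.round().astype(int)
    q=S[vv,uu-15:uu+16];k=(abs(q[:,0]-e[0])<25)&(abs(q[:,1]-e[1])<25);i=np.where(k)[0]
    print(round(z),w.round(1),i+uu-15,q[k].mean(0).round(1) if k.any() else None)
E
```

```text
ring [524.06531599 -74.63600212 150.5       ]
ringpts 101 407.0 240.0 [524.04748599 -75.78119697 150.5       ]
lid 402.1421203613281 240.86842346191406 20.96661376953125 [525.62262139 -75.86786016  83.        ]
[564.03088412 139.6502521  317.71295137] [-0.12273672 -0.487897   -1.85312518] 29.604793125763535
186 [303.3 210.8] [301 302 303 304] [563.4 144.1 187.4]
223 [303.  195.5] [300 301 302 303 304 305] [562.5 144.3 226.1]
283 [302.5 169.6] [300 301 302 303 304] [562.2 144.9 284.1]
```

View pics/s2.png

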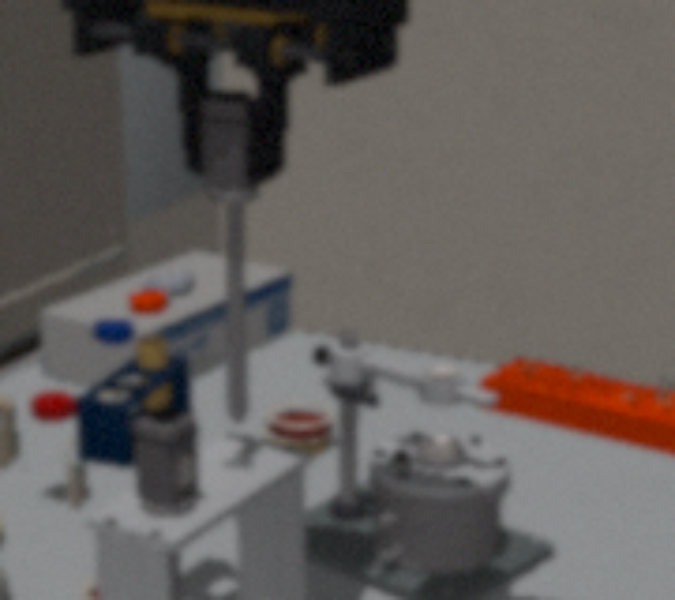

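Call:
play_rows(
  targets=[
    [[-15, -2, 0], 0, -1],
    [[-35, -5, 0], 0, -1],
    [[-40, -6, 0], 0, -1],
    [[-40, -6, 0], 0, -1],
    [[-40, -5, 0], 0, -1],
    [[-30, -4, 0], 0, -1],
    [[-16.5, -2.5, 0], 0, -1],
    [[0, 0, 0], 0, -1],
  ],
)

```text
time_s: 12.85
eef_pos: [524.2, -78.1, 314.2]
tcp_rot: [[0.041, 0.999, -0.002], [0.999, -0.041, 0.0], [0.0, -0.002, -1.0]]
contact_force: [0.1, 0.8, -0.8]
gripper_width: 0.322
finger_force: 29.6
```

Call:
play_rows(
  targets=[
    [[0, 0, 10], 0, -1],
    [[0, 0, 10], 0, -1],
    [[0, 0, 0], 0, -1],
    [[0, 0, 0], 0, -1],
  ],
)

```text
time_s: 13.25
eef_pos: [525.2, -74.9, 294.9]
tcp_rot: [[0.036, 0.999, -0.001], [0.999, -0.036, 0.0], [0.0, -0.001, -1.0]]
contact_force: [-0.3, -0.7, -0.5]
gripper_width: 0.315
finger_force: 29.6
```

```bash
python3 - <<'E'
from h import *
o=get_obs();e=o["eef_pos"];print(e.round(1),o["contact_force"].round(1))
s,d=get_image("side");cv2.imwrite("pics/s3.png",cv2.resize(s[130:230,310:410,::-1],(600,600),interpolation=cv2.INTER_CUBIC))
print("tip,ringtop px in crop",((proj("side",[e[0],e[1],e[2]-136])-[310,130])*6).round(),((proj("side",[525.2,-75.7,150.5])-[310,130])*6).round())
E
```

```text
[525.2 -74.9 294.9] [-0.3 -0.7 -0.5]
tip,ringtop px in crop [286. 398.] [286. 416.]
```

View pics/s3.png

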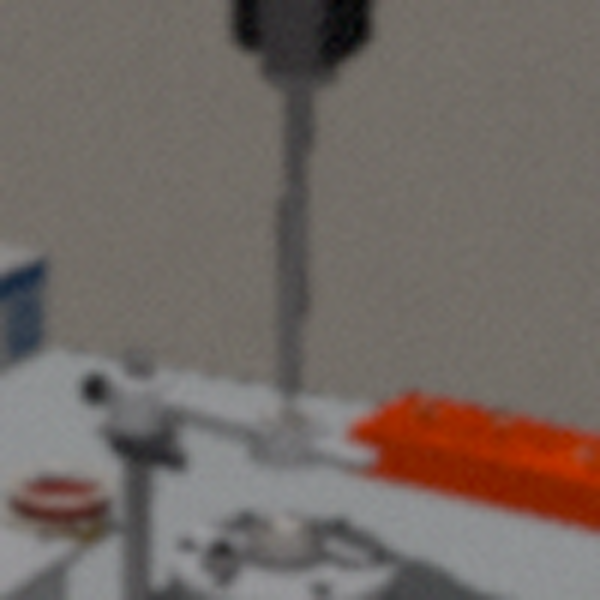

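Call:
play_rows(
  targets=[
    [[0, 0.8, 4], 0, -1],
    [[0, 0, 4], 0, -1],
    [[0, 0, 2], 0, -1],
    [[0, 0, 0], 0, -1],
  ],
)

```text
time_s: 13.7
eef_pos: [525.9, -75.6, 285.0]
tcp_rot: [[0.037, 0.999, -0.001], [0.999, -0.037, 0.0], [0.0, -0.001, -1.0]]
contact_force: [-0.4, -1.1, -0.7]
gripper_width: 0.315
finger_force: 29.6
```

Call:
play_rows(
  targets=[
    [[0, 0, 2], 0, -1],
    [[0, 0, 2], 0, -1],
    [[0, 0, 0], 0, -1],
  ],
)

```text
time_s: 14.0
eef_pos: [526.0, -75.6, 281.1]
tcp_rot: [[0.037, 0.999, -0.0], [0.999, -0.037, 0.0], [0.0, -0.0, -1.0]]
contact_force: [0.9, 0.6, -0.7]
gripper_width: 0.316
finger_force: 29.6
```

Call:
play_rows(
  targets=[
    [[0, 0, 2], 0, -1],
    [[0, 0, 2], 0, -1],
    [[0, 0, 0], 0, -1],
  ],
)

```text
time_s: 14.3
eef_pos: [525.9, -75.6, 277.0]
tcp_rot: [[0.037, 0.999, -0.001], [0.999, -0.037, 0.0], [0.0, -0.001, -1.0]]
contact_force: [0.1, 0.2, -1.2]
gripper_width: 0.317
finger_force: 29.6
```

Call:
play_rows(
  targets=[
    [[0, 0, 3], 0, -1],
    [[0, 0, 3], 0, -1],
    [[0, 0, 3], 0, -1],
    [[0, 0, 0], 0, -1],
  ],
)

```text
time_s: 14.7
eef_pos: [525.9, -75.6, 267.8]
tcp_rot: [[0.037, 0.999, -0.001], [0.999, -0.037, 0.0], [0.0, -0.001, -1.0]]
contact_force: [-0.5, -0.8, -1.6]
gripper_width: 0.317
finger_force: 29.6
```

Call:
play_rows(
  targets=[
    [[0, 0, 4], 0, -1],
    [[0, 0, 4], 0, -1],
    [[0, 0, 4], 0, -1],
    [[0, 0, 4], 0, -1],
    [[0, 0, 4], 0, -1],
    [[0, 0, 0], 0, -1],
  ],
)

```text
time_s: 15.3
eef_pos: [525.8, -75.6, 247.7]
tcp_rot: [[0.037, 0.999, -0.001], [0.999, -0.037, 0.0], [0.0, -0.001, -1.0]]
contact_force: [-0.3, -0.3, -0.4]
gripper_width: 0.317
finger_force: 29.6
```

Call:
play_rows(
  targets=[
    [[0, 0, 4], 0, -1],
    [[0, 0, 4], 0, -1],
    [[0, 0, 3], 0, -1],
    [[0, 0, 3], 0, -1],
    [[0, 0, 3], 0, -1],
    [[0, 0, 2], 0, -1],
    [[0, 0, 2], 0, -1],
    [[0, 0, 0], 0, -1],
  ],
)

```text
time_s: 16.1
eef_pos: [525.9, -75.6, 227.1]
tcp_rot: [[0.037, 0.999, -0.0], [0.999, -0.037, 0.0], [0.0, -0.0, -1.0]]
contact_force: [-0.4, 0.0, -2.6]
gripper_width: 0.317
finger_force: 29.6
```

Call:
play_rows(
  targets=[
    [[0, 0, 3], 0, -1],
    [[0, 0, 3], 0, -1],
    [[0, 0, 3], 0, -1],
    [[0, 0, 3], 0, -1],
    [[0, 0, 3], 0, -1],
    [[0, 0, 3], 0, -1],
    [[0, 0, 0], 0, -1],
  ],
)

```text
time_s: 16.8
eef_pos: [525.9, -75.6, 208.9]
tcp_rot: [[0.037, 0.999, -0.001], [0.999, -0.037, 0.0], [0.0, -0.001, -1.0]]
contact_force: [-0.8, -0.6, -0.7]
gripper_width: 0.32
finger_force: 29.6
```

Call:
play_rows(
  targets=[
    [[0, 0, 4], 0, -1],
    [[0, 0, 4], 0, -1],
    [[0, 0, 4], 0, -1],
    [[0, 0, 4], 0, -1],
    [[0, 0, 4], 0, -1],
    [[0, 0, 3], 0, -1],
    [[0, 0, 3], 0, -1],
    [[0, 0, 0], 0, -1],
  ],
)

```text
time_s: 17.6
eef_pos: [525.9, -75.6, 183.0]
tcp_rot: [[0.037, 0.999, -0.001], [0.999, -0.037, 0.0], [0.0, -0.001, -1.0]]
contact_force: [-0.5, -0.8, -1.4]
gripper_width: 0.321
finger_force: 29.6
```

Call:
play_rows(
  targets=[
    [[0, 0, 0.7], 0, -1],
    [[0, 0, 0.7], 0, -1],
    [[0, 0, 0.6], 0, -1],
    [[0, 0, 0], 0, -1],
  ],
)

```text
time_s: 18.0
eef_pos: [526.0, -75.6, 181.3]
tcp_rot: [[0.037, 0.999, 0.0], [0.999, -0.037, 0.0], [0.0, 0.0, -1.0]]
contact_force: [0.7, 0.0, -0.5]
gripper_width: 0.31
finger_force: 29.6
```

Call:
play_rows(
  targets=[
    [[0, 0, 0.7], 0, -1],
    [[0, 0, 0.7], 0, -1],
    [[0, 0, 0.6], 0, -1],
    [[0, 0, 0], 0, -1],
  ],
)

```text
time_s: 18.4
eef_pos: [526.0, -75.6, 179.2]
tcp_rot: [[0.037, 0.999, -0.0], [0.999, -0.037, 0.0], [0.0, -0.0, -1.0]]
contact_force: [0.4, -0.9, -1.0]
gripper_width: 0.315
finger_force: 29.6
```

Call:
play_rows(
  targets=[
    [[0, 0, 0.5], 0, -1],
    [[0, 0, 0.5], 0, -1],
    [[0, 0, 0], 0, -1],
  ],
)

```text
time_s: 18.7
eef_pos: [526.0, -75.6, 178.3]
tcp_rot: [[0.037, 0.999, -0.0], [0.999, -0.037, 0.0], [0.0, -0.0, -1.0]]
contact_force: [0.3, 0.1, -0.9]
gripper_width: 0.317
finger_force: 29.6
```

Tip is at about 42 mm, with about 48 s left. I'll continue in small steps of 1 mm per call, one batch at a time.

Call:
play_rows(
  targets=[
    [[0, 0, 0.5], 0, -1],
    [[0, 0, 0.5], 0, -1],
    [[0, 0, 0], 0, -1],
  ],
)

```text
time_s: 19.0
eef_pos: [526.0, -75.6, 177.3]
tcp_rot: [[0.037, 0.999, -0.0], [0.999, -0.037, 0.0], [0.0, -0.0, -1.0]]
contact_force: [-0.3, 0.4, -1.0]
gripper_width: 0.319
finger_force: 29.6
```

Call:
play_rows(
  targets=[
    [[0, 0, 0.5], 0, -1],
    [[0, 0, 0.5], 0, -1],
    [[0, 0, 0], 0, -1],
  ],
)

```text
time_s: 19.3
eef_pos: [526.0, -75.6, 176.3]
tcp_rot: [[0.037, 0.999, -0.0], [0.999, -0.037, 0.0], [0.0, -0.0, -1.0]]
contact_force: [0.9, 1.2, -0.9]
gripper_width: 0.317
finger_force: 29.6
```

Call:
play_rows(
  targets=[
    [[0, 0, 0.5], 0, -1],
    [[0, 0, 0.5], 0, -1],
    [[0, 0, 0], 0, -1],
  ],
)

```text
time_s: 19.6
eef_pos: [526.0, -75.6, 175.3]
tcp_rot: [[0.037, 0.999, -0.0], [0.999, -0.037, 0.0], [0.0, -0.0, -1.0]]
contact_force: [0.6, -0.8, -1.7]
gripper_width: 0.315
finger_force: 29.6
```

Call:
play_rows(
  targets=[
    [[0, 0, 0.5], 0, -1],
    [[0, 0, 0.5], 0, -1],
    [[0, 0, 0], 0, -1],
  ],
)

```text
time_s: 19.9
eef_pos: [526.0, -75.6, 174.3]
tcp_rot: [[0.037, 0.999, -0.0], [0.999, -0.037, 0.0], [0.0, -0.0, -1.0]]
contact_force: [-0.5, -0.2, -1.6]
gripper_width: 0.32
finger_force: 29.6
```

Call:
play_rows(
  targets=[
    [[0, 0, 0.5], 0, -1],
    [[0, 0, 0.5], 0, -1],
    [[0, 0, 0], 0, -1],
  ],
)

```text
time_s: 20.2
eef_pos: [526.2, -75.7, 173.8]
tcp_rot: [[0.037, 0.999, 0.001], [0.999, -0.037, -0.0], [-0.0, 0.001, -1.0]]
contact_force: [-0.8, -0.2, 3.9]
gripper_width: 0.318
finger_force: 29.6
```

Call:
play_rows(
  targets=[
    [[0, 0, 0.5], 0, -1],
    [[0, 0, 0.5], 0, -1],
    [[0, 0, 0], 0, -1],
  ],
)

```text
time_s: 20.5
eef_pos: [526.4, -75.8, 173.5]
tcp_rot: [[0.037, 0.999, 0.002], [0.999, -0.037, -0.001], [-0.001, 0.002, -1.0]]
contact_force: [-1.7, -0.2, 9.8]
gripper_width: 0.32
finger_force: 29.6
```

Call:
play_rows(
  targets=[
    [[0, 0, -2], 0, -1],
    [[0, 0, -3], 0, -1],
    [[0, 0, -3], 0, -1],
    [[0, 0, -2.5], 0, -1],
    [[0, 0, -1], 0, -1],
    [[0, 0, 0], 0, -1],
    [[0, 0, 0], 0, -1],
  ],
)

```text
time_s: 21.2
eef_pos: [526.0, -75.6, 183.7]
tcp_rot: [[0.037, 0.999, -0.0], [0.999, -0.037, 0.0], [0.0, -0.0, -1.0]]
contact_force: [0.5, 0.2, -0.8]
gripper_width: 0.315
finger_force: 29.6
```

```bash
python3 - <<'E'
from arm import *
arm();o=get_obs();print(o["finger_force"],o["time_s"],np.abs(o["joint_vel"]).max(),o["tcp_rot"][:,2])
E
```

```text
arm angle 0 nan []
[526.  -75.6 183.7] [ 0.8  0.2 -1.7]
29.60788638330996 21.25 0.08693872998676172 [-2.29261917e-04  1.21187294e-04 -9.99999966e-01]
  return _methods._mean(a, axis=axis, dtype=dtype,
  ret = ret.dtype.type(ret / rcount)
```

```bash
python3 -c "
from plant import *
print(sign_off())"
```

```text
the job is handed in; nothing more can be done
None
```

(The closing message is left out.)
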